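# Pipette held over the flask

### The job

Set the conical flask down gently and upright in the middle of the grey mat, midway between the two bottles standing on it, and let go. Then take the dropping pipette (long thick black head) out of the rack, carry it across the row of bottles, and finish while holding it still and upright with its tip over the centre of the flask's mouth, about 10 mm above the rim and touching nothing. Leave the bottles and the thermometer in the rack undisturbed.

Things in the scene. Friction and masses are not known exactly. Their poses are not given: they have to be found in the camera images.
- flask: Small clear-glass conical flask, open at the top, loose, about 90 g, 110 mm tall. Foot 64 mm in diameter, narrowing from 12 mm height to the straight neck, which is 34 mm outside diameter from 70 to 110 mm height (29 mm inside at the mouth). Origin: centre of the underside, z up along its axis. Starts on the table on the robot's right (-y side), alone. Grip it by the neck, from above.
- flask_mouth (a point): Centre of the flask's mouth, in the plane of the rim, 110 mm above the flask's origin.
- mat: Flat plain grey plastic mat, fixed, 300 mm (its x) by 140 mm (its y), 6 mm thick, on the robot's left (+y side). Origin: centre of its underside. Its two end bottles stand on its long (x) centre line, 100 mm either side of the middle.
- mat_mid (a point): Middle of the mat's top face, 6 mm above the table: midway between the two end bottles.
- end_bottle0: Amber reagent bottle with a blue cap, 60 mm diameter, 130 mm tall, loose, standing on the mat at its -x end. Origin: centre of the underside.
- end_bottle1: The same kind of bottle at the mat's +x end. Origin: centre of the underside.
- carrier: White open plastic bottle carrier, fixed, 360 mm (its x) by 80 mm (its y), 45 mm high, lying between the mat and the right-hand side of the table, with three bottles in a row. Origin: centre of the underside.
- row_bottle0: Amber reagent bottle with a blue cap, 56 mm diameter, 120 mm tall, standing loose in the carrier on a 5 mm floor, nearest the robot. Origin: centre of the underside. Tops of the row lie 125 mm above the table.
- row_bottle1: The same, middle of the carrier.
- row_bottle2: The same, farthest from the robot.
- rack: White plastic rack, fixed, 70 mm (its x) by 150 mm (its y), a plate with its top 95 mm above the table on two end walls, on the robot's right (-y side). Two 14 mm through holes on its y centre line, 40 mm either side of the middle. Origin: centre of the underside.
- pipette: Dropping pipette hanging upright in one of the rack's holes, loose, 50 g, 142 mm long, rigid, round. From the tip up: glass stem to 80 mm (6 mm diameter at the tip, 11.6 mm from 30 mm up), black collar 28 mm diameter from 80 to 86 mm resting on the rack plate, black head 20 mm diameter from 86 to 142 mm. Origin: the tip; z up. Grip the head from above; lift 85 mm straight up to clear the rack.
- pipette_tip (a point): The pipette's lower tip (same point as the pipette's origin). As it hangs, 15 mm above the table.
- thermometer: Glass thermometer hanging in the rack's other hole, to be left alone: same stem and collar, but above the collar only a thin glass end, 8 mm diameter and 22 mm tall. Origin: its lower tip.
Not all that is in view belongs to the job. Leave any green look-alike of the flask alone.

How it is judged (in metres and radians):
On the way, in this order (a step that is already met when the one before it is completed fails the run):
1. the flask stands upright in the middle of the mat, midway between its two bottles, and is let go (horizontal distance between flask and mat_mid below 0.015 m and angle between flask's own z axis and vertical below 0.1 rad and z of flask in the frame of mat_mid below 0.005 m and contact force between the fingers and flask below 0.05 N and linear speed of flask below 0.03 m/s), for 0.2 s.
2. the pipette is lifted out of the rack in the fingers (z of pipette_tip in the frame of rack above 0.1 m and contact force between the fingers and pipette above 0.5 N), for 0.1 s.
At the end, for the whole second after the job is handed in: Flask upright (0.1 rad), at rest and free on the mat, axis within 15 mm of its middle; fingers hold the pipette still (20 mm/s) and upright (0.12 rad), tip within 9 mm of the mouth's centre horizontally and 2 to 22 mm above the rim, touching no flask or bottle (all of step 1 and horizontal distance between pipette_tip and flask_mouth below 0.009 m and z of pipette_tip in the frame of flask_mouth between 0.002 and 0.022 m and angle between pipette's own z axis and vertical below 0.12 rad and linear speed of pipette below 0.02 m/s and contact force between the fingers and pipette above 0.5 N and contact force between pipette and flask below 0.05 N and contact force between pipette and end_bottle0 below 0.05 N and contact force between pipette and end_bottle1 below 0.05 N and contact force between pipette and row_bottle0 below 0.05 N and contact force between pipette and row_bottle1 below 0.05 N and contact force between pipette and row_bottle2 below 0.05 N); the arm keeps its last pose, push and grip.
It fails at once if a reagent bottle is pushed more than 15 mm or knocked over (distance of any of end_bottle0, end_bottle1, row_bottle0, row_bottle1, row_bottle2 from where it was at the start of the episode above 0.015 m or angle between any of end_bottle0, end_bottle1, row_bottle0, row_bottle1, row_bottle2's own z axis and vertical above 0.35 rad).
It fails at once if the thermometer is taken out of the rack or disturbed (distance of thermometer from where it was at the start of the episode above 0.015 m).
It fails at once if the flask is dropped or thrown (linear speed of flask above 0.5 m/s and contact force between the fingers and flask below 0.01 N).
It fails at once if the flask is knocked over (angle between flask's own z axis and vertical above 0.6 rad).
It also fails if it takes over 64 s, if anything falls off the work surface, if the arm or the gripper's body presses on something with over 40 N, if the wrist force passes 120 N, or if a joint passes its speed limit or range.

### The arm

A 6-joint arm with a two-finger parallel gripper is mounted at the origin on the work surface. World frame = base frame: x ahead of the robot, y to its left, z up, the work surface at z = 0. Lengths are in mm, angles in rad, forces in N, time in s.
With the tool pointing down it reaches from about 325 to 1000 mm from the base axis. Payload 5.1 kg.
Tool frame: the origin (TCP) lies on the centre line of the jaws, within the pads' length; the fingertips stand 11 mm ahead of it and the grasp point (between the pads) lies 8 mm behind it; z points along the fingers, x is the direction in which the jaws open and shut, and the axes are right-handed (so a half turn about z gives the same grasp; the last joint's range is limited). The gripper opens to 85 mm and grips with 20 to 120 N. Pads are 22 mm wide; open, the fingers measure 114 mm over their backs; the gripper's body (76 mm by 85 mm) begins 54 mm behind the grasp point. The pads swing forward as they close: fully open they stand 13 mm farther back than shut.
Start: joints at [1.262, 0.124, 1.65, -0, 1.367, -0.083], TCP at [145.548, 633.483, 242.322] pointing down, gripper open.
Joint ranges: [-2.61, 2.61], [-1.02, 2.33], [0.03, 2.71], [-1.35, 4.49], [0.32, 2.68], [-2.91, 2.91]. Speed limits (rad/s): [2.57, 2.57, 3.14, 3.14, 3.14, 3.14].

### API

Orientations are given as a unit quaternion [x, y, z, w].
In Python, from plant import readout, get_image, camera_params, ctrl gives the robot as it stands. The module is installed in compiled form; this text tells all that it offers.
- The arm moves only by the tool apply_moves, never from a script. Its argument "motion" is a list of rows, each a list of 7 numbers: the shift along the world's x, y, z normalised to -1 to 1, where 1 is 0.02 m, then the turn, a rotation vector about the world's x, y, z normalised to -1 to 1, where 1 is 0.08 rad, then the closure, from -1 (fully open) to 1 (shut). A call has 1 to 20 rows; each row shifts and turns the commanded pose from where the row before left it; what a row does not reach is not made up. A row lasts 1/12 s, in which the tool goes at most 41.7 mm and 7.16 degrees, less where a joint would pass 70% of its speed; a pose out of reach is approached as far as the arm can. A call with a number of a shift or a turn outside -1 to 1 is refused whole. A call with a gripper value outside its range is refused whole. The fingers move at their own pace and stop on an object; "grip_force" is the grip in N (left out, the last holds). Time passes only in rows, so rows that do not move let the fingers close. It gives the time, the measured TCP pose, the force and the opening at its end, in the units of the state.
- readout.get_state(): the state, without advancing time (a new reading comes with each control period).
- get_image(name): name is "scene" or "side" or "wrist"; returns (picture, depth): 480x640x3 uint8, red, green, blue; 480x640 float32, mm along the optical axis (not along the pixel's ray), 0 where there is no reading.
- camera_params(name): a dict with "camera_matrix" (3x3 intrinsics, pixels), "R" (3x3) and "t" (3): a world point X has camera coordinates R X + t; the wrist camera has in their place "tool_from_camera" (4x4, takes a point from camera to tool coordinates, whose origin is the TCP and whose axes are the tool frame's). Camera axes: x right, y down, z forward; pixel columns grow to the right and rows downward; lengths in mm; the calibration is good to about 2 mm. A picture is of the moment at which its call begins: read the wrist's pose just before it. camera_params takes no time and is no camera call.
- ctrl.hand_in(): hands the job in, once; it reports no verdict.
The state is a dict: "time": time; "joint_pos": joint angles; "qvel": joint speeds; "joint_efforts": joint torques, N m; "ee_pos": TCP position; "tool_rot": TCP orientation; "ft_force": force on the tool from outside, world axes, zero at the start; "torque": the same for the moment, N m; "gripper_width": opening from 0.0 (shut) to 1.0 (fully open).
Only numpy, scipy, OpenCV 4.12 (cv2) and the standard library are available. Lean on these libraries where they do the work, as an engineer would, in place of code of your own. Each camera call takes 0.05 s, during which the arm holds its last target. There are 200 camera calls.

## Working session

There is one attempt and no reset: what is moved stays moved. The work goes in short steps, Python scripts to look and compute and a tool call to move; the robot and the scene stay as the last step left them, time stands still between calls to the robot, and variables do not carry over. Pictures are saved under pics/ and viewed, about 8 in all and at most 12, crops included, and the job is handed in when it is done.

Besides the shell and the picture viewer there is one more tool, called after "Emit:" by a JSON object that holds its "method" and its "body", one argument or row to a line. apply_moves: Moves the arm, as the interface text tells. Scaled input: -1 to 1 covers 0.02 m each way for a shift and 0.08 rad each way for a turn. Its arguments: {"type":"object","properties":{"motion":{"type":"array","items":{"type":"array","items":{"type":"number","minimum":-1,"maximum":1}}},"grip_force":{"type":"number"}},"required":["motion"]}

```bash
mkdir -p pics
cat > h.py <<'E'
import numpy as np, cv2
from plant import readout, get_image, camera_params, ctrl
from scipy.spatial.transform import Rotation as Ro
def grab(n):
    s=readout.get_state(); im,d=get_image(n); p=camera_params(n); K=np.array(p["camera_matrix"])
    if n=="wrist":
        T=np.array(p["tool_from_camera"]); Rw=Ro.from_quat(s["tool_rot"]).as_matrix()
        Rc=Rw@T[:3,:3]; c=Rw@T[:3,3]+np.array(s["ee_pos"])
    else:
        R=np.array(p["R"]); Rc=R.T; c=-R.T@np.array(p["t"])
    return im,d,K,Rc,c
def onplane(uv,K,Rc,c,z):
    r=Rc@np.linalg.inv(K)@np.array([uv[0],uv[1],1.]); return c+r*(z-c[2])/r[2]
def cloud(d,K,Rc,c):
    v,u=np.indices(d.shape); P=np.stack([(u-K[0,2])/K[0,0]*d,(v-K[1,2])/K[1,1]*d,d],-1)
    return P@Rc.T+c
def save(n,im): cv2.imwrite(f"pics/{n}.png",im[...,::-1])
E
python3 - <<'E'
from h import *
for n in("scene","side"):
    g=grab(n); save(n,g[0]); np.savez(n,im=g[0],d=g[1],K=g[2],R=g[3],c=g[4]); print(n,g[4],g[3][:,2])
print(readout.get_state())
E
```

```text
scene [ 989.95881939 -401.83699812  594.54063006] [-0.60855173  0.48698757 -0.62650451]
side [300.53384283 941.79970483 777.3728685 ] [ 0.18453722 -0.79829922 -0.57329256]
{'time': 0.1, 'joint_pos': array([ 1.26238934e+00,  1.24436725e-01,  1.65153543e+00,  3.96089382e-05,
        1.36752314e+00, -8.26201749e-02]), 'qvel': array([ 3.43631132e-04, -1.98111776e-03, -3.50821519e-03,  2.11858965e-03,
        1.85880626e-03,  9.22147426e-05]), 'joint_efforts': array([ 4.31555763e-04, -4.24928606e+01, -3.66655183e+01, -7.76199704e-05,
        3.97295749e-03,  1.79756839e-06]), 'ee_pos': array([145.38574261, 632.98319403, 241.17917002]), 'tool_rot': array([ 7.82265938e-01,  6.22943896e-01, -8.01340285e-04,  5.13071279e-04]), 'ft_force': array([ 0.23244658,  0.55454715, -0.13067233]), 'torque': array([-0.00787093, -0.01383426,  0.00690865]), 'gripper_width': 1.0010720622839426}
```

View pics/scene.png

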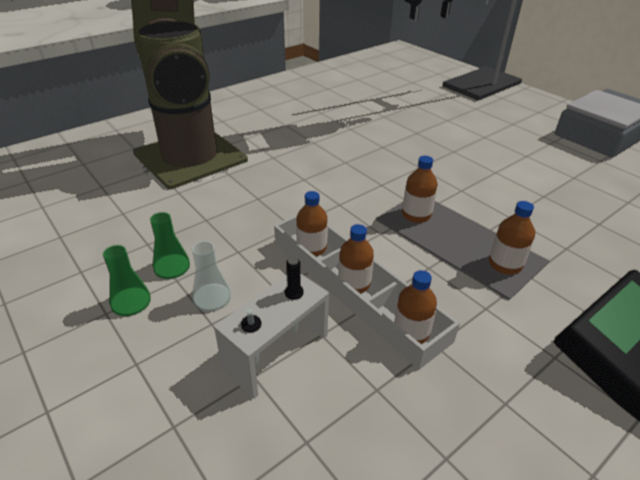

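View pics/side.png

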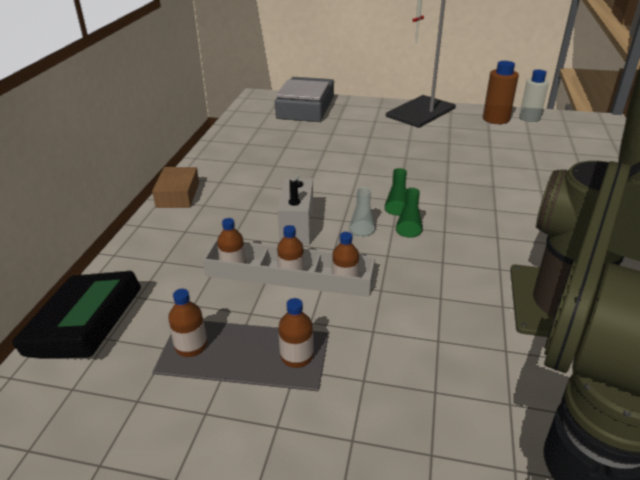

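Scene shows the clear flask at (209,278), foot near (211,294), rim near (204,248). The green look-alikes at (128,282) and (169,247) are to be ignored. The pipette is the tall black head at (293,278). The thermometer is the collar with a thin glass end at (251,322). Row bottle caps are at (312,198), (358,231), (421,279), and mat bottle caps at (425,161) and (524,208). Side shows the same, with the clear flask at (363,213).

Run:
```python
from h import *
for n in("scene","side"):
    f=np.load(n+".npz"); im,d,K,R,c=[f[k] for k in("im","d","K","R","c")]
    h=cv2.cvtColor(im,cv2.COLOR_RGB2HSV)
    m=cv2.inRange(h,(105,150,60),(125,255,255)); N,L,S,C=cv2.connectedComponentsWithStats(m)
    P=cloud(d,K,R,c)
    for i in range(1,N):
        if S[i,4]>30:
            q=P[(L==i)&(d>0)]; print(n,"cap",C[i].round(),S[i],"top ray z~",onplane(C[i],K,R,c,118).round(),"pts med",np.median(q,0).round(),q.max(0).round())
    # mat bottle labels/green colours, black
    v=h[...,2]; m=((v<45)&(d>0)&(P[...,2]>60)&(P[...,2]<170)&(P[...,1]<100)).astype(np.uint8)
    N,L,S,C=cv2.connectedComponentsWithStats(m)
    for i in range(1,N):
        if S[i,4]>30:
            q=P[L==i]; print(n,"black",C[i].round(),S[i],np.percentile(q,[2,50,98],axis=0).round().tolist())
    m=((P[...,2]>91)&(P[...,2]<98)&(h[...,1]<40)&(d>0)&(P[...,1]<0)&(v>90)).astype(np.uint8)
    q=P[m>0]; 
    if len(q)>50: print("rack top",len(q),cv2.minAreaRect(q[:,:2].astype(np.float32)))
    # mat
    m=((P[...,2]>2)&(P[...,2]<11)&(v<100)&(h[...,1]<60)&(d>0)&(P[...,1]>60)&(P[...,1]<500)&(P[...,0]>250)&(P[...,0]<800)).astype(np.uint8)
    N,L,S,C=cv2.connectedComponentsWithStats(m); i=1+S[1:,4].argmax(); q=P[L==i]; print("mat",S[i],cv2.minAreaRect(q[:,:2].astype(np.float32)))
f=np.load("scene.npz");cs=f["im"][200:340,150:350]
f2=np.load("side.npz");cd=f2["im"][165:265,270:430]
a=cv2.resize(cs,(800,560),interpolation=cv2.INTER_CUBIC);save("crop1",a)
for n,(us,vs) in {"scene":((190,235),(240,312)),"side":((350,378),(186,240))}.items():
    f=np.load(n+".npz");P=cloud(f["d"],f["K"],f["R"],f["c"]);q=P[vs[0]:vs[1],us[0]:us[1]].reshape(-1,3);q=q[(q[:,2]>8)&(q[:,2]<130)];print(n,"flask pts",len(q),np.percentile(q,[2,50,98],axis=0).round().tolist() if len(q) else "")
b=cv2.resize(cd,(800,500),interpolation=cv2.INTER_CUBIC);save("crop2",b)
```

```text
scene cap [425. 162.] [419 156  14  13 138] top ray z~ [485. 269. 118.] pts med [503. 245. 136.] [512. 262. 139.]
scene cap [312. 198.] [306 192  13  13 153] top ray z~ [448.  22. 118.] pts med [455.  17. 125.] [463.  31. 128.]
scene cap [524. 209.] [516 202  17  15 203] top ray z~ [690. 285. 118.] pts med [700. 259. 136.] [712. 279. 139.]
scene cap [358. 232.] [351 225  15  16 198] top ray z~ [566.  22. 118.] pts med [572.  16. 126.] [582.  32. 128.]
scene cap [421. 280.] [413 271  18  19 271] top ray z~ [700.  20. 118.] pts med [704.  15. 126.] [714.  30. 128.]
scene black [176. 124.] [ 148   92   62   58 1851] [[2.0, -65.0, 62.0], [52.0, -40.0, 121.0], [68.0, 32.0, 165.0]]
scene black [293. 282.] [285 261  18  39 480] [[590.0, -136.0, 100.0], [602.0, -129.0, 126.0], [607.0, -117.0, 157.0]]
scene black [251. 325.] [241 316  20  16 197] [[596.0, -216.0, 100.0], [610.0, -206.0, 102.0], [620.0, -191.0, 104.0]]
rack top 3675 ((316.97723388671875, -191.81546020507812), (235.0190887451172, 662.4198608398438), 88.24626922607422)
mat [ 374  203  175   97 5671] ((598.4365844726562, 249.3844
[... 1316 characters left out ...]
0], [590.0, -116.0, 121.0], [601.0, -111.0, 155.0]]
side black [555. 266.] [ 538  234   41   65 1139] [[29.0, -1.0, 63.0], [54.0, 37.0, 122.0], [65.0, 60.0, 168.0]]
side black [613. 260.] [601 255  23  17 149] [[-59.0, 32.0, 144.0], [-40.0, 53.0, 158.0], [-20.0, 65.0, 169.0]]
rack top 797 ((304.888671875, -578.81396484375), (841.9946899414062, 836.2891235351562), 13.120351791381836)
mat [ 153  317  176   74 6950] ((596.2950439453125, 253.1173095703125), (300.13409423828125, 159.87367248535156), 4.261373043060303)
scene flask pts 1904 [[429.0, -214.0, 10.0], [459.0, -191.0, 55.0], [474.0, -163.0, 111.0]]
side flask pts 885 [[414.0, -199.0, 10.0], [439.0, -168.0, 53.0], [466.0, -151.0, 113.0]]
```

View pics/crop1.png

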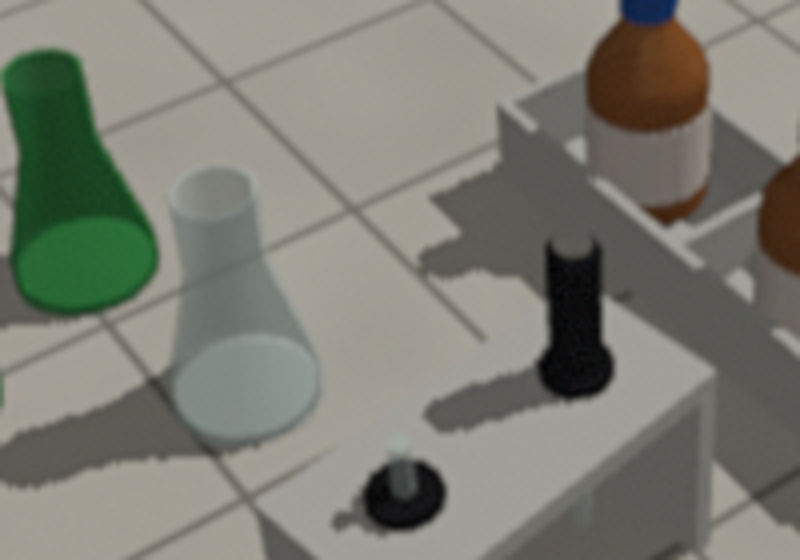

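View pics/crop2.png

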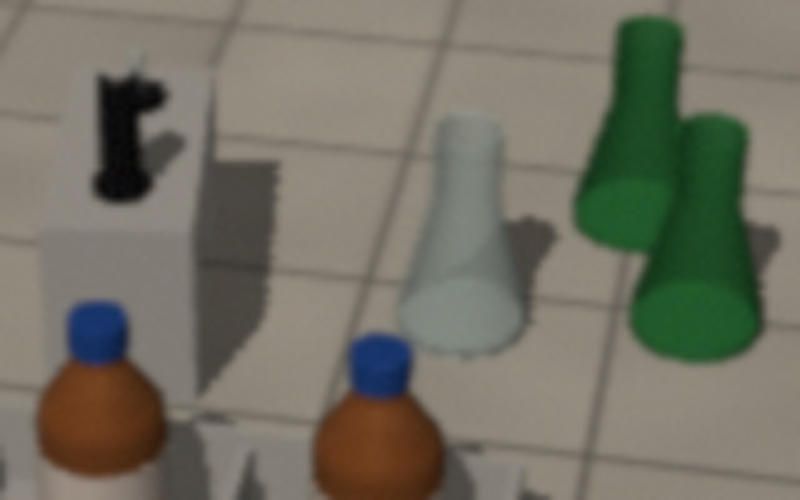

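```bash
cat > tri.py <<'E'
from h import *
V={n:np.load(n+".npz") for n in("scene","side")}
def ray(n,uv): f=V[n]; r=f["R"]@np.linalg.inv(f["K"])@np.array([*uv,1.]); return f["c"],r/np.linalg.norm(r)
def tri(a,b):
    A=np.zeros((3,3));B=np.zeros(3)
    for c,r in a,b: M=np.eye(3)-np.outer(r,r);A+=M;B+=M@c
    return np.linalg.solve(A,B)
E
python3 - <<'E'
from tri import *
for k,a,b in[("eb0",(425,162),(294,306)),("eb1",(524,208.7),(181,296)),("rb0",(312,198),(346,238)),("rb1",(358,232),(289,231)),("rb2",(421,279.7),(228,224)),("rim",(203.3,248.4),(363.5,189.7)),("piptop",(293.3,261),(293.8,180.8)),("collar",(294.2,291),(294,202))]:
    z={"rim":110,"piptop":157,"collar":100}.get(k)
    print(k,tri(ray("scene",a),ray("side",b)).round(1),*[onplane(p,V[n]["K"],V[n]["R"],V[n]["c"],z).round(1) for n,p in(("scene",a),("side",b)) if z])
E
```

```text
eb0 [496.7 252.7 129.4]
eb1 [696.3 267.6 129.5]
rb0 [446.9  23.2 117.9]
rb1 [565.6  22.2 118.4]
rb2 [698.4  20.8 117.4]
rim [ 442.2 -184.3  110.5] [ 443.7 -183.8  110. ] [ 441.4 -187.5  110. ]
piptop [ 590.3 -120.7  154.2] [ 593.5 -122.4  157. ] [ 588.6 -116.6  157. ]
collar [ 591.7 -121.5   98.3] [ 593.6 -122.3  100. ] [ 590.7 -119.1  100. ]
```

Emit:
{"method": "apply_moves", "body": {
  "motion": [
    [1,-0.95,0,0,0,0,-0.2],
    [1,-0.95,0,0,0,0,-0.2],
    [1,-0.95,0,0,0,0,-0.2],
    [1,-0.95,0,0,0,0,-0.2],
    [1,-0.95,0,0,0,0,-0.2],
    [1,-0.95,0,0,0,0,-0.2],
    [1,-0.95,0,0,0,0,-0.2],
    [1,-0.95,0,0,0,0,-0.2],
    [1,-0.95,0,0,0,0,-0.2],
    [1,-0.95,0,0,0,0,-0.2],
    [1,-0.95,0,0,0,0,-0.2],
    [1,-0.95,0,0,0,0,-0.2],
    [1,-0.95,0,0,0,0,-0.2],
    [1,-0.95,0,0,0,0,-0.2],
    [0,-1,0,0,0,0,-0.2],
    [0,-1,0,0,0,0,-0.2],
    [0,-1,0,0,0,0,-0.2],
    [0,-1,0,0,0,0,-0.2],
    [0,-1,0,0,0,0,-0.2],
    [0,-1,0,0,0,0,-0.2]
  ]
}}

```text
time: 1.77
ee_pos: [425.1, 246.4, 241.7]
tool_rot: [0.782, 0.623, -0.0, -0.0]
ft_force: [0.2, -0.7, -0.2]
gripper_width: 0.6
```

Emit:
{"method": "apply_moves", "body": {
  "motion": [
    [0,-1,0,0,0,0,-0.2],
    [0,-1,0,0,0,0,-0.2],
    [0,-1,0,0,0,0,-0.2],
    [0,-1,0,0,0,0,-0.2],
    [0,-1,0,0,0,0,-0.2],
    [0,-1,0,0,0,0,-0.2],
    [0,-1,0,0,0,0,-0.2],
    [0,-1,0,0,0,0,-0.2],
    [0,-1,0,0,0,0,-0.2],
    [0,-1,0,0,0,0,-0.2],
    [0,-1,0,0,0,0,-0.2],
    [0,-1,0,0,0,0,-0.2],
    [0,-1,0,0,0,0,-0.2],
    [0,-1,0,0,0,0,-0.2],
    [0,-1,0,0,0,0,-0.2],
    [0,-1,0,0,0,0,-0.2],
    [0,-1,0,0,0,0,-0.2],
    [0,-1,0,0,0,0,-0.2],
    [0,0,0,0,0,0,-0.2],
    [0,0,0,0,0,0,-0.2]
  ]
}}

```text
time: 3.43
ee_pos: [425.2, -112.9, 241.9]
tool_rot: [0.783, 0.622, -0.0, -0.001]
ft_force: [0.3, 0.7, 0.8]
gripper_width: 0.599
```

Run:
```python
from h import *
g=grab("wrist"); save("w1",g[0]); np.savez("w1",im=g[0],d=g[1],K=g[2],R=g[3],c=g[4]); print(g[4],g[3])
```

```text
[358.57955076 -96.83316766 373.30236863] [[ 2.26897007e-01  9.38233699e-01  2.61218824e-01]
 [ 9.73918600e-01 -2.18736126e-01 -6.03080995e-02]
 [ 5.54902424e-04  2.68089599e-01 -9.63393823e-01]]
```

View pics/w1.png

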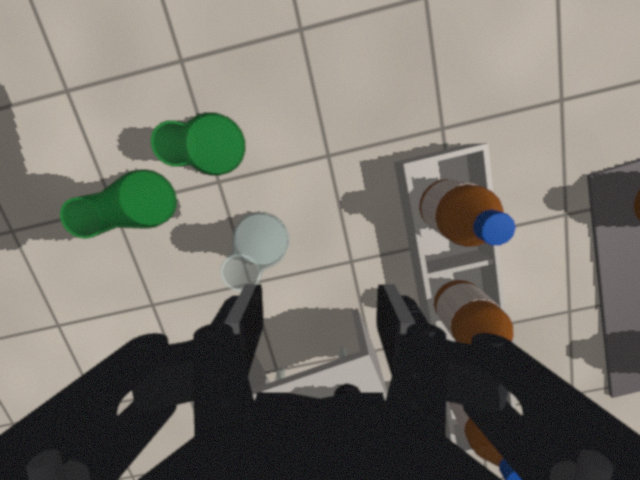

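Wrist view: clear flask foot at (261,239) and rim at (239,272), green look-alikes at (214,144) and (148,198), rack below.

Run:
```python
from h import *
f=np.load("w1.npz");K,R,c,d,im=f["K"],f["R"],f["c"],f["d"],f["im"]
for k,p,z in[("rim",(239.5,272),110),("foot",(261,239.5),6),("gA rim",(168,143),110),("gA foot",(214,144),6),("gB rim",(82,216),110),("gB foot",(146,199),6)]: print(k,onplane(p,K,R,c,z).round(1))
```

```text
rim [ 441.3 -184.   110. ]
foot [ 442.  -183.6    6. ]
gA rim [ 330.4 -206.5  110. ]
gA foot [ 331.2 -203.3    6. ]
gB rim [ 367.6 -291.9  110. ]
gB foot [ 369.4 -293.3    6. ]
```

Emit:
{"method": "apply_moves", "body": {
  "motion": [
    [0.21,-0.9,0,0,0,0,-0.2],
    [0.21,-0.9,0,0,0,0,-0.2],
    [0.21,-0.9,0,0,0,0,-0.2],
    [0.21,-0.88,0,0,0,0,-0.2],
    [0,0,-1,0,0,0,-0.2],
    [0,0,-1,0,0,0,-0.2],
    [0,0,-1,0,0,0,-0.2],
    [0,0,-1,0,0,0,-0.2],
    [0,0,-1,0,0,0,-0.2],
    [0,0,-0.75,0,0,0,-0.2],
    [0,0,0,0,0,0,-0.2]
  ]
}}

```text
time: 4.4
ee_pos: [440.2, -181.7, 123.4]
tool_rot: [0.782, 0.624, -0.001, -0.004]
ft_force: [0.3, -0.6, 0.3]
gripper_width: 0.599
```

Emit:
{"method": "apply_moves", "body": {
  "motion": [
    [0,0,-0.7,0,0,0,-0.2],
    [0,0,-0.7,0,0,0,-0.2],
    [0,0,-0.6,0,0,0,-0.2],
    [0,0,0,0,0,0,-0.2],
    [0,0,0,0,0,0,-0.2]
  ]
}}

```text
time: 4.82
ee_pos: [442.2, -183.6, 87.2]
tool_rot: [0.782, 0.623, -0.0, -0.0]
ft_force: [0.4, -0.0, -0.2]
gripper_width: 0.602
```

Run:
```python
from h import *
a=grab("wrist"); b=grab("scene"); print(readout.get_state()["ee_pos"],readout.get_state()["ft_force"])
A=a[0][180:480,100:500]; B=cv2.resize(b[0][180:330,130:330],(400,300))
save("w2",np.hstack([A,B]))
```

```text
[ 443.05299842 -184.25549807   88.3900987 ] [-0.17953528  0.49804751  0.24779232]
```

View pics/w2.png

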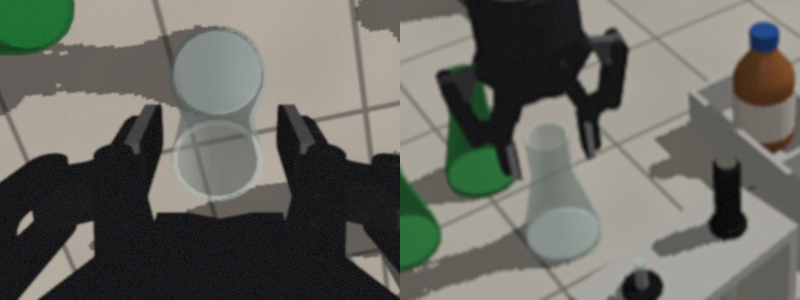

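The left half (wrist) shows the rim at about (218,160), centred between the fingertips at 150 and 287. The right half agrees. I'll close and test-lift.

Emit:
{"method": "apply_moves", "body": {
  "motion": [
    [0,0,0,0,0,0,1],
    [0,0,0,0,0,0,1],
    [0,0,0,0,0,0,1],
    [0,0,0,0,0,0,1],
    [0,0,0,0,0,0,1],
    [0,0,0,0,0,0,1],
    [0,0,0.25,0,0,0,1],
    [0,0,0.5,0,0,0,1],
    [0,0,0.75,0,0,0,1],
    [0,0,1,0,0,0,1],
    [0,0,0,0,0,0,1],
    [0,0,0,0,0,0,1]
  ],
  "grip_force": 35
}}

```text
time: 5.92
ee_pos: [443.0, -184.4, 138.5]
tool_rot: [0.782, 0.623, 0.001, 0.001]
ft_force: [-0.0, 0.2, -0.7]
gripper_width: 0.389
```

Emit:
{"method": "apply_moves", "body": {
  "motion": [
    [0,0,0.5,0,0,0,1],
    [0,0,1,0,0,0,1],
    [0,0,1,0,0,0,1],
    [0,0,1,0,0,0,1],
    [0,0,1,0,0,0,1],
    [0.17,0.5,0.75,0,0,0,1],
    [0.33,0.95,0.25,0,0,0,1],
    [0.33,0.95,0.25,0,0,0,1],
    [0.33,0.95,0,0,0,0,1],
    [0.33,0.95,0,0,0,0,1],
    [0.33,0.95,0,0,0,0,1],
    [0.33,0.95,0,0,0,0,1],
    [0.33,0.95,0,0,0,0,1],
    [0.33,0.95,0,0,0,0,1],
    [0.33,0.95,0,0,0,0,1],
    [0.33,0.95,0,0,0,0,1],
    [0.33,0.95,0,0,0,0,1],
    [0.33,0.95,0,0,0,0,1],
    [0.33,0.95,0,0,0,0,1],
    [0.33,0.95,0,0,0,0,1]
  ]
}}

```text
time: 7.58
ee_pos: [537.7, 92.9, 251.1]
tool_rot: [0.782, 0.623, -0.001, -0.001]
ft_force: [-0.0, -0.3, -1.7]
gripper_width: 0.393
```

Emit:
{"method": "apply_moves", "body": {
  "motion": [
    [0.33,0.95,0,0,0,0,1],
    [0.33,0.95,0,0,0,0,1],
    [0.33,0.95,0,0,0,0,1],
    [0.33,0.95,0,0,0,0,1],
    [0.33,0.95,0,0,0,0,1],
    [0.33,0.95,0,0,0,0,1],
    [0.33,0.95,0,0,0,0,1],
    [0.33,0.95,0,0,0,0,1],
    [0.3,0.8,0,0,0,0,1],
    [0.15,0.4,0,0,0,0,1],
    [0,0,0,0,0,0,1],
    [0,0,0,0,0,0,1],
    [0,0,0,0,0,0,1]
  ]
}}

```text
time: 8.67
ee_pos: [599.6, 267.1, 251.8]
tool_rot: [0.782, 0.623, -0.001, -0.0]
ft_force: [0.0, 0.2, -0.8]
gripper_width: 0.389
```

Run:
```python
from h import *
g=grab("wrist"); print(readout.get_state()["ee_pos"],readout.get_state()["ft_force"],readout.get_state()["gripper_width"])
im,d,K,R,c=g; h=cv2.cvtColor(im,cv2.COLOR_RGB2HSV)
m=cv2.inRange(h,(105,150,60),(125,255,255)); N,L,S,C=cv2.connectedComponentsWithStats(m)
for i in range(1,N):
    if S[i,4]>30: print(S[i],C[i].round(1),onplane(C[i],K,R,c,129).round(1))
P=cloud(d,K,R,c);s=np.load("w1.npz")
v=h[...,2]
m=((P[...,2]>0)&(P[...,2]<12)&(h[...,1]<60)&(d>0)&(P[...,1]>150)&(v<110)).astype(np.uint8)
q=P[m>0];print(cv2.minAreaRect(q[:,:2].astype(np.float32)))
b=grab("side"); save("w3",np.hstack([cv2.resize(im,(400,300)),cv2.resize(b[0][150:390,120:440],(400,300))]))
```

```text
[599.67510763 266.94121406 252.05745145] [-0.1367563   0.13506788 -0.65077034] 0.39176706574453646
[ 245   83   40   42 1321] [264.6 103.9] [496.2 252.  129. ]
[   0  245   44   32 1020] [ 21.3 260.2] [564.4  32.6 129. ]
[ 68 377  27  20 174] [ 80.4 384.9] [683.7  30.5 129. ]
((722.293212890625, 260.2119445800781), (557.355224609375, 199.06552124023438), 9.099424362182617)
```

View pics/w3.png

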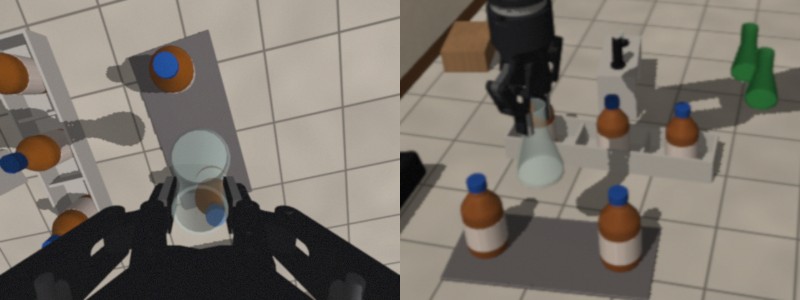

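Flask is held upright and the mat bottle reads the same as before. Correct by (-2.4, -6.7) mm and descend.

Emit:
{"method": "apply_moves", "body": {
  "motion": [
    [-0.12,-0.33,0,0,0,0,1],
    [0,0,-0.5,0,0,0,1],
    [0,0,-1,0,0,0,1],
    [0,0,-1,0,0,0,1],
    [0,0,-1,0,0,0,1],
    [0,0,-1,0,0,0,1],
    [0,0,-1,0,0,0,1],
    [0,0,-0.8,0,0,0,1],
    [0,0,-0.6,0,0,0,1],
    [0,0,-0.4,0,0,0,1],
    [0,0,-0.2,0,0,0,1],
    [0,0,0,0,0,0,1],
    [0,0,0,0,0,0,1],
    [0,0,0,0,0,0,1]
  ]
}}

```text
time: 9.93
ee_pos: [598.4, 261.6, 103.8]
tool_rot: [0.782, 0.623, 0.001, 0.0]
ft_force: [0.5, 0.5, 0.0]
gripper_width: 0.392
```

Emit:
{"method": "apply_moves", "body": {
  "motion": [
    [-0.04,-0.04,-0.15,0,0,0,1],
    [0,0,-0.12,0,0,0,1],
    [0,0,-0.08,0,0,0,1],
    [0,0,-0.06,0,0,0,1],
    [0,0,0,0,0,0,1],
    [0,0,0,0,0,0,1],
    [0,0,0,0,0,0,1]
  ]
}}

```text
time: 10.52
ee_pos: [597.0, 260.5, 94.7]
tool_rot: [0.782, 0.623, 0.0, 0.0]
ft_force: [-1.6, -0.3, 2.9]
gripper_width: 0.39
```

Contact at 2.9 N. Release and lift.

Emit:
{"method": "apply_moves", "body": {
  "motion": [
    [0,0,0,0,0,0,-0.3],
    [0,0,0,0,0,0,-0.3],
    [0,0,0,0,0,0,-0.3],
    [0,0,0,0,0,0,-0.3],
    [0,0,0,0,0,0,-0.3],
    [0,0,0.25,0,0,0,-0.3],
    [0,0,0.5,0,0,0,-0.3],
    [0,0,0.75,0,0,0,-0.3],
    [0,0,1,0,0,0,-0.3],
    [0,0,1,0,0,0,-0.3],
    [0,0,1,0,0,0,-0.3],
    [0,0,1,0,0,0,-0.3],
    [0,0,1,0,0,0,-0.3],
    [0,0,1,0,0,0,-0.3],
    [0,0,0,0,0,0,-0.3]
  ]
}}

```text
time: 11.77
ee_pos: [599.2, 261.4, 252.2]
tool_rot: [0.782, 0.623, 0.005, 0.002]
ft_force: [0.7, 0.1, 1.2]
gripper_width: 0.653
```

Run:
```python
from h import *
for n in("wrist","scene","side"):
    g=grab(n); np.savez("p_"+n,im=g[0],d=g[1],K=g[2],R=g[3],c=g[4])
    if n=="wrist":a=g[0]
    if n=="scene":b=g[0]
    if n=="side":s=g[0]
print(readout.get_state()["ee_pos"])
save("w4",np.hstack([cv2.resize(a[120:420,160:480],(320,300)),cv2.resize(b[140:300,370:560],(240,200))if 0 else cv2.resize(b[140:300,380:540],(300,300)),]))
print(a.shape)
```

```text
[596.65917532 260.48345227 244.53351728]
(480, 640, 3)
```

View pics/w4.png

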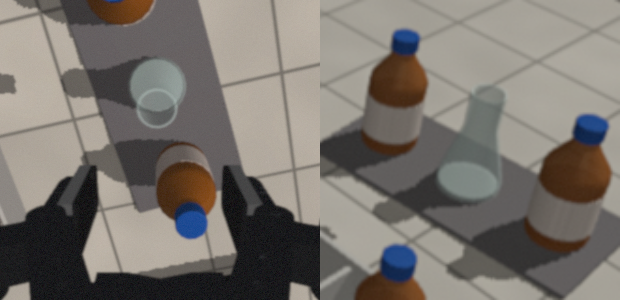

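The flask stands upright between the two bottles, with its rim at wrist pixel (317,228) and scene pixel (470,191).

Run:
```python
from h import *
f=np.load("p_wrist.npz");print("w rim",onplane((317,228),f["K"],f["R"],f["c"],116).round(1),"foot",onplane((317.5,205),f["K"],f["R"],f["c"],12).round(1))
f=np.load("p_scene.npz");print("s rim",onplane((470.1,190.7),f["K"],f["R"],f["c"],116).round(1),"foot",onplane((458.9,236.5),f["K"],f["R"],f["c"],10).round(1))
print(readout.get_state()["ee_pos"])
```

```text
w rim [596.  261.7 116. ] foot [595.8 262.2  12. ]
s rim [598.7 259.9 116. ] foot [597.9 261.9  10. ]
[596.65917532 260.48345227 244.53351728]
```

Emit:
{"method": "apply_moves", "body": {
  "motion": [
    [0,-0.5,0,0,0,0,-0.3],
    [0,-1,0,0,0,0,-0.3],
    [0,-1,0,0,0,0,-0.3],
    [0,-1,0,0,0,0,-0.3],
    [0,-1,0,0,0,0,-0.3],
    [0,-1,0,0,0,0,-0.3],
    [0,-1,0,0,0,0,-0.3],
    [0,-1,0,0,0,0,-0.3],
    [0,-1,0,0,0,0,-0.3],
    [0,-1,0,0,0,0,-0.3],
    [0,-1,0,0,0,0,-0.3],
    [0,-1,0,0,0,0,-0.3],
    [0,-1,0,0,0,0,-0.3],
    [0,-1,0,0,0,0,-0.3],
    [0,-1,0,0,0,0,-0.3],
    [0,-1,0,0,0,0,-0.3],
    [0,-1,0,0,0,0,-0.3],
    [0,-0.5,0,0,0,0,-0.3],
    [0,0,0,0,0,0,-0.3],
    [0,0,0,0,0,0,-0.3]
  ]
}}

```text
time: 13.58
ee_pos: [596.2, -79.7, 243.1]
tool_rot: [0.783, 0.622, -0.0, -0.001]
ft_force: [0.4, 0.5, -0.4]
gripper_width: 0.654
```

Emit:
{"method": "apply_moves", "body": {
  "motion": [
    [-1,0,0,0,0,0,-0.3],
    [-1,0,0,0,0,0,-0.3],
    [0,0,0,0,0,0,-0.3],
    [0,0,0,0,0,0,-0.3],
    [0,0,0,0,0,0,-0.3],
    [0,0,0,0,0,0,-0.3]
  ]
}}

```text
time: 14.08
ee_pos: [557.4, -79.0, 244.2]
tool_rot: [0.782, 0.623, 0.0, 0.0]
ft_force: [0.3, 0.1, -0.6]
gripper_width: 0.647
```

Run:
```python
from h import *
im,d,K,R,c=g=grab("wrist"); np.savez("w5",im=im,d=d,K=K,R=R,c=c); print(readout.get_state()["ee_pos"])
save("w5",im)
```

```text
[557.37756213 -79.14798757 244.18372189]
```

View pics/w5.png

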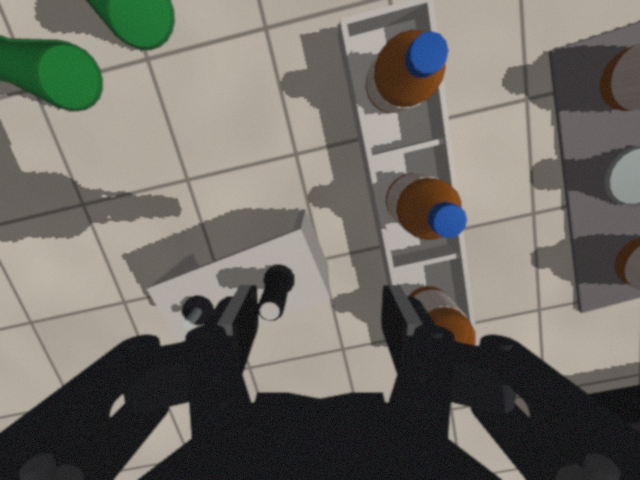

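The pipette's head top is at (270,311) and its collar at (279,279). The thermometer collar is at (197,310).

Run:
```python
from h import *
f=np.load("w5.npz")
for k,p,z in[("top",(270,311),157),("collar",(279,278),101),("th collar",(197,310),101)]:print(k,onplane(p,f["K"],f["R"],f["c"],z).round(1))
```

```text
top [ 593.1 -122.7  157. ]
collar [ 590.5 -122.1  101. ]
th collar [ 603.8 -201.4  101. ]
```

Emit:
{"method": "apply_moves", "body": {
  "motion": [
    [0.43,-0.54,0,0,0,0,-0.3],
    [0.43,-0.54,0,0,0,0,-0.3],
    [0.43,-0.54,0,0,0,0,-0.3],
    [0.43,-0.53,0,0,0,0,-0.3],
    [0,0,0,0,0,0,-0.3],
    [0,0,-0.8,0,0,0,-0.3],
    [0,0,-0.8,0,0,0,-0.3],
    [0,0,-0.8,0,0,0,-0.3],
    [0,0,-0.8,0,0,0,-0.3],
    [0,0,-0.8,0,0,0,-0.3],
    [0,0,-0.8,0,0,0,-0.3],
    [0,0,-0.8,0,0,0,-0.3],
    [0,0,-0.3,0,0,0,-0.3],
    [0,0,0,0,0,0,-0.3],
    [0,0,0,0,0,0,-0.3],
    [0,0,0,0,0,0,-0.3]
  ]
}}

```text
time: 15.47
ee_pos: [592.0, -122.9, 127.4]
tool_rot: [0.782, 0.623, 0.001, 0.001]
ft_force: [0.6, -0.3, -0.1]
gripper_width: 0.649
```

Run:
```python
from h import *
a=grab("wrist"); b=grab("scene"); print(readout.get_state()["ee_pos"],readout.get_state()["ft_force"])
A=a[0][180:480,120:520]; B=cv2.resize(b[0][200:350,200:400],(400,300))
save("w6",np.hstack([A,B]))
```

```text
[ 592.04462652 -122.82221975  127.6891054 ] [0.17672856 0.201068   0.93835881]
```

View pics/w6.png

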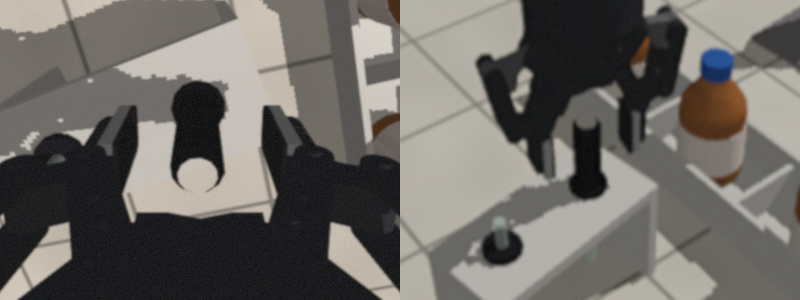

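The pipette head is centred between the fingers (x 197 against a mid of 199), with the fingertips above the collar. Grip and start the lift.

Emit:
{"method": "apply_moves", "body": {
  "motion": [
    [0,0,0,0,0,0,1],
    [0,0,0,0,0,0,1],
    [0,0,0,0,0,0,1],
    [0,0,0,0,0,0,1],
    [0,0,0,0,0,0,1],
    [0,0,0,0,0,0,1],
    [0,0,0,0,0,0,1],
    [0,0,0,0,0,0,1],
    [0,0,0.25,0,0,0,1],
    [0,0,0.4,0,0,0,1],
    [0,0,0.4,0,0,0,1],
    [0,0,0,0,0,0,1],
    [0,0,0,0,0,0,1]
  ],
  "grip_force": 50
}}

```text
time: 16.65
ee_pos: [591.6, -122.7, 148.2]
tool_rot: [0.782, 0.623, 0.0, 0.001]
ft_force: [-0.6, -0.5, -0.0]
gripper_width: 0.221
```

Emit:
{"method": "apply_moves", "body": {
  "motion": [
    [0,0,0.5,0,0,0,1],
    [0,0,0.8,0,0,0,1],
    [0,0,0.8,0,0,0,1],
    [0,0,0.8,0,0,0,1],
    [0,0,0.8,0,0,0,1],
    [0,0,0.8,0,0,0,1],
    [0,0,0.8,0,0,0,1],
    [0,0,0.8,0,0,0,1],
    [0,0,0.4,0,0,0,1],
    [0,0,0,0,0,0,1],
    [0,0,0,0,0,0,1],
    [0,0,0,0,0,0,1],
    [0,0,0,0,0,0,1]
  ]
}}

```text
time: 17.73
ee_pos: [590.5, -122.3, 275.4]
tool_rot: [0.782, 0.623, -0.001, -0.001]
ft_force: [0.5, 1.0, -1.2]
gripper_width: 0.218
```

Run:
```python
from h import *
v=[]
for n in("scene","side"):
    g=grab(n); np.savez(n,im=g[0],d=g[1],K=g[2],R=g[3],c=g[4]); v.append(g[0])
s=readout.get_state();print(s["ee_pos"],s["ft_force"],s["gripper_width"])
save("w7",np.hstack([cv2.resize(v[0][150:350,200:400],(400,400)),cv2.resize(v[1][90:240,220:370],(400,400))]))
```

```text
[ 590.64487816 -122.35063776  275.69881652] [-0.15969563 -0.09297878  0.26051578] 0.2157493230373525
```

View pics/w7.png

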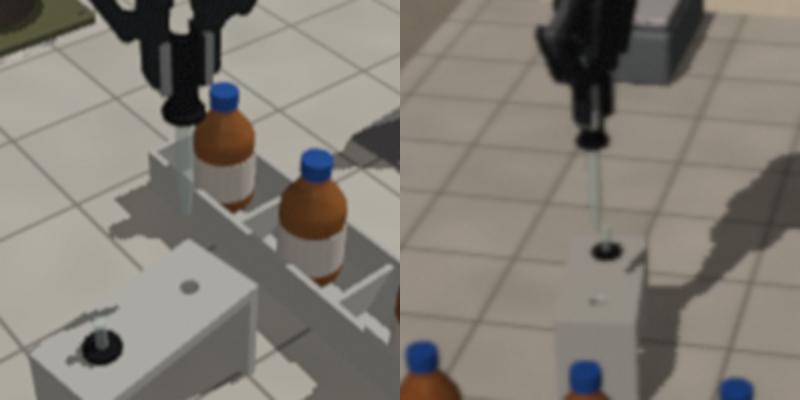

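The pipette is out of the rack. Its tip is at scene (293.5,257) and side (294,177), and its collar at scene (291.5,205) and side (292,142). The thermometer hasn't moved.

Run:
```python
from tri import *
t=tri(ray("scene",(293.5,257)),ray("side",(293.9,177)));k=tri(ray("scene",(291.5,205)),ray("side",(292,141.5)));print(t,k,k-t)
for n,p,q in(("scene",(293.5,257),(291.5,205)),("side",(293.9,177),(292,141.5))):
    f=V[n];print(n,onplane(p,f["K"],f["R"],f["c"],163).round(1),onplane(q,f["K"],f["R"],f["c"],246).round(1))
```

```text
[ 590.74482612 -121.48685944  162.79922568] [ 591.74623372 -122.50899244  248.71688034] [ 1.0014076  -1.022133   85.91765466]
scene [ 592.7 -121.3  163. ] [ 590.1 -120.3  246. ]
side [ 589.8 -123.   163. ] [ 592.7 -129.6  246. ]
```

Emit:
{"method": "apply_moves", "body": {
  "motion": [
    [0.015,0.5,0,0,0,0,1],
    [0.015,1,0,0,0,0,1],
    [0.015,1,0,0,0,0,1],
    [0.015,1,0,0,0,0,1],
    [0.015,1,0,0,0,0,1],
    [0.015,1,0,0,0,0,1],
    [0.015,1,0,0,0,0,1],
    [0.015,1,0,0,0,0,1],
    [0.015,1,0,0,0,0,1],
    [0.015,1,0,0,0,0,1],
    [0.015,1,0,0,0,0,1],
    [0.015,1,0,0,0,0,1],
    [0.015,1,0,0,0,0,1],
    [0.015,1,0,0,0,0,1],
    [0.015,1,0,0,0,0,1],
    [0.015,1,0,0,0,0,1],
    [0.015,1,0,0,0,0,1],
    [0.015,1,0,0,0,0,1],
    [0.015,1,0,0,0,0,1],
    [0.015,0.6,0,0,0,0,1]
  ]
}}

```text
time: 19.5
ee_pos: [596.5, 261.9, 276.7]
tool_rot: [0.782, 0.624, -0.0, -0.0]
ft_force: [0.4, 0.6, -0.7]
gripper_width: 0.22
```

Emit:
{"method": "apply_moves", "body": {
  "motion": [
    [0,0,0,0,0,0,1],
    [0,0,0,0,0,0,1],
    [0,0,0,0,0,0,1],
    [0,0,0,0,0,0,1],
    [0,0,0,0,0,0,1]
  ]
}}

```text
time: 19.92
ee_pos: [597.3, 258.5, 277.2]
tool_rot: [0.783, 0.622, -0.0, 0.0]
ft_force: [0.8, 0.8, -1.1]
gripper_width: 0.22
```

Emit:
{"method": "apply_moves", "body": {
  "motion": [
    [0,0.05,-0.4,0,0,0,1],
    [0,0,-0.5,0,0,0,1],
    [0,0,-0.5,0,0,0,1],
    [0,0,-0.3,0,0,0,1],
    [0,0,-0.15,0,0,0,1],
    [0,0,0,0,0,0,1],
    [0,0,0,0,0,0,1],
    [0,0,0,0,0,0,1],
    [0,0,0,0,0,0,1],
    [0,0,0,0,0,0,1]
  ]
}}

```text
time: 20.75
ee_pos: [597.5, 260.6, 240.8]
tool_rot: [0.782, 0.623, 0.001, 0.0]
ft_force: [-0.0, 0.5, -0.3]
gripper_width: 0.215
```

Run:
```python
from h import *
v=[]
for n in("scene","side"):
    g=grab(n); np.savez(n,im=g[0],d=g[1],K=g[2],R=g[3],c=g[4]); v.append(g[0])
s=readout.get_state();print(s["ee_pos"],s["ft_force"],s["gripper_width"],s["time"])
save("w8",np.hstack([cv2.resize(v[0][140:240,420:520],(400,400),interpolation=cv2.INTER_CUBIC),cv2.resize(v[1][200:350,180:330],(400,400),interpolation=cv2.INTER_CUBIC)]))
```

```text
[597.31687846 260.55954584 240.61563054] [ 0.21655084  0.1374212  -1.14525761] 0.21941152242654505 20.85
```

View pics/w8.png

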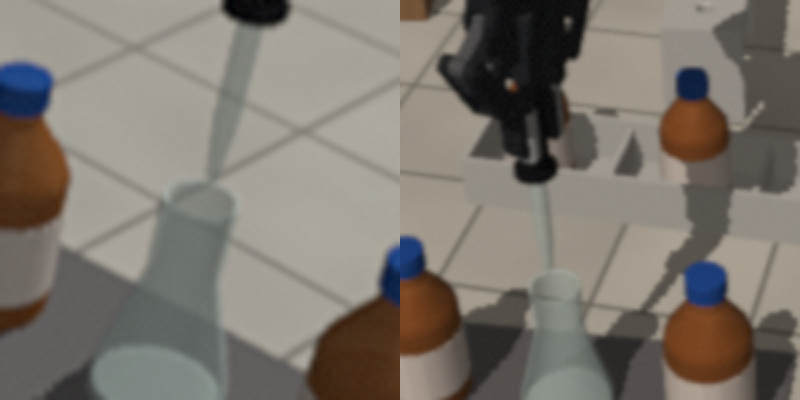

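Final view: in scene the tip is at crop (214,182) and the rim centre at (200,203). In side the tip is at (546,270) and the rim centre at (556,285). The flask is upright and the bottles are in place.

Run:
```python
from tri import *
S=lambda x,y:(420+x/4,140+y/4); D=lambda x,y:(180+(x-400)*.375,200+y*.375)
for k,a,b in(("tip",(214,182),(546,270)),("rim",(200,203),(556,285)),("collar",(256,8),(535,170))):print(k,tri(ray("scene",S(*a)),ray("side",D(*b))).round(1))
for z1 in(126,130):
  for n,F,a,b in(("scene",S,(214,182),(200,203)),("side",D,(546,270),(556,285))):
    f=V[n];print(n,z1,(onplane(F(*a),f["K"],f["R"],f["c"],z1)-onplane(F(*b),f["K"],f["R"],f["c"],116)).round(1))
```

```text
tip [600.7 260.6 128.2]
rim [596.1 260.  115.2]
collar [598.9 262.6 211.6]
scene 126 [ 1.5  4.5 10. ]
side 126 [ 6.5 -2.  10. ]
scene 130 [ 4.8 -1.1 14. ]
side 130 [ 4.7  2.2 14. ]
```

The tip reads about 4 mm too far in +x and 12 mm above the rim. Small correction: -3 mm in x, -1.6 mm in z.

Emit:
{"method": "apply_moves", "body": {
  "motion": [
    [-0.08,0,-0.04,0,0,0,1],
    [-0.07,0,-0.04,0,0,0,1],
    [0,0,0,0,0,0,1],
    [0,0,0,0,0,0,1],
    [0,0,0,0,0,0,1],
    [0,0,0,0,0,0,1],
    [0,0,0,0,0,0,1],
    [0,0,0,0,0,0,1],
    [0,0,0,0,0,0,1],
    [0,0,0,0,0,0,1]
  ]
}}

```text
time: 21.68
ee_pos: [594.2, 260.5, 238.5]
tool_rot: [0.782, 0.623, 0.0, 0.0]
ft_force: [-1.1, -1.0, -0.5]
gripper_width: 0.222
```

Run:
```python
from h import *
s=readout.get_state();print(s["ee_pos"],s["tool_rot"],s["gripper_width"],abs(s["qvel"]).max())
print(ctrl.hand_in())
```

```text
[594.19663716 260.489769   238.52517714] [7.82270040e-01 6.22939470e-01 3.21140457e-05 7.38666479e-06] 0.22212516649818995 0.002548940987432594
the job is handed in; nothing more can be done
None
```

I put the flask on the mat and let go, then lifted the pipette out of the rack and carried it over the row of bottles. I handed in at about 21.7 s with the pipette held above the flask's mouth. The hand-in gives no verdict, so the figures below are my own measurements.

- **Flask:** it looked upright and free after release. Its rim measured about (596, 260) mm, within 1 mm of the mat's middle at (596.5, 260).
- **Pipette:** in the last picture it was near vertical, with its tip about 4–5 mm off the mouth's centre in +x and 12–13 mm above the rim. I then moved it 3 mm in -x and 1.6 mm down. That should leave it about 1–2 mm off centre and about 10–11 mm above the rim. I didn't take another picture after that move.
- **Disagreement:** the arm's own position put the tip about 3 mm less in +x than the cameras did. If the arm is right, the tip ended about 2 mm off in -x, still inside the 9 mm limit.
- **Bottles and thermometer:** the bottles I could see in the last picture had not visibly moved. I last saw the thermometer just after lifting the pipette, and it was still in place. All force readings stayed at a few newtons or less.

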